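# Stack a fastener tote end for end on a garage welding bench

## Robot

A 7-joint arm with a two-finger parallel gripper is mounted at the origin on the work surface. World frame = base frame: x ahead of the robot, y to its left, z up, the work surface at z = 0. Lengths are in mm, angles in rad, forces in N, time in s.
With the tool pointing down it reaches from about 425 to 950 mm from the base axis. Payload 4.7 kg.
Tool frame: the origin (TCP) lies at the very end of the fingers, on their centre line; the grasp point (between the pads) lies 19 mm behind it (bot.hold_point_z is the distance from the TCP to the grasp point, in mm); x points along the fingers, y is the direction in which the jaws open and shut, and the axes are right-handed (so a half turn about x gives the same grasp; the last joint's range is limited). The gripper opens to 87 mm and grips with 3 to 60 N. Pads are 19 mm wide; open, the fingers measure 117 mm over their backs; the gripper's body (75 mm by 190 mm) begins 51 mm behind the grasp point.
Start: joints at [1.173, 0.469, -0.049, 1.532, 0.024, 1.141, -0.082], TCP at [243.382, -629.614, 222.573] pointing down, gripper open.
Joint ranges: [-2.59, 2.59], [-0.33, 1.99], [-1.39, 1.29], [0.1, 2.45], [-1.04, 4.18], [0.21, 1.99], [-2.66, 2.66]. Speed limits (rad/s): [2.57, 2.57, 3.14, 3.14, 3.14, 3.14, 3.14].

## Interface

Orientations are given as a rotation vector (axis times angle).
In Python, from station import bot gives the robot as it stands.
- The arm moves only by the tool apply_moves, never from a script. Its argument "rows" is one flat list of numbers, 7 for each row, row after row: the opening, from 0 (shut) to 1 (fully open), then the shift along the tool's x, y, z in mm, then the turn, a rotation vector about the tool's x, y, z in degrees. A call has 1 to 20 rows; each row shifts and turns the pose as measured when the row begins, along the tool's axes as they then stand; what a row does not reach is not made up. A row lasts 1/8 s, in which the tool goes at most 62.5 mm and 10.7 degrees, less where a joint would pass 70% of its speed; a pose out of reach is approached as far as the arm can. A call with a gripper value outside its range is refused whole. The fingers move at their own pace and stop on an object; the grip force is fixed at half the most. Time passes only in rows, so rows that do not move let the fingers close. It gives the time, the measured TCP pose, the force and the opening at its end, in the units of the state.
- bot.observe(): the state, without advancing time (a new reading comes with each control period).
- bot.get_image(name): name is "scene" or "side" or "wrist"; returns the picture (400x640x3 uint8, blue, green, red); there is no depth.
- bot.camera_params(name): a dict with "camera_matrix" (3x3 intrinsics, pixels), "world_to_cam" (4x4, takes a point from world to camera coordinates). Camera axes: x right, y down, z forward; pixel columns grow to the right and rows downward; lengths in mm; the calibration is good to about 2 mm. The wrist camera is an equidistant fisheye: a pixel r from the principal point sees the ray r / f radians off the axis. A picture is of the moment at which its call begins: read the wrist's pose just before it. camera_params takes no time and is no camera call; for the wrist camera it gives the pose at the moment of the call.
- bot.hand_in(): hands the job in, once; it reports no verdict.
The state is a dict: "time": time; "joints": joint angles; "qd": joint speeds; "tau": joint torques, N m; "tcp_pos": TCP position; "orientation": TCP orientation; "wrist_force": force on the tool from outside, world axes, zero at the start; "ft_torque": the same for the moment, N m; "opening": finger opening in mm.
Only numpy, scipy, OpenCV 4.12 (cv2) and the standard library are available. Lean on these libraries where they do the work, as an engineer would, in place of code of your own. Each camera call takes 0.05 s, during which the arm holds its last target.

## Task

Stack the empty orange tote on the blue tote of washers, turned end for end so that the orange tote's black end is over the blue tote's coloured end: it must stand level on the posts, inside the blue rim, instead of nesting down onto the washers. Leave the blue and green totes standing where they are, and let go of the orange one.

Things in the scene. Friction and masses are not known exactly. Their poses are not given: they have to be found in the camera images.
- orange_center (a point): Centre, half-way up, of the empty orange tote: 150 long (x) x 64 wide (y) x 70 mm high, 0.18 kg. The top 39 mm is an open band with 3 mm walls, to be gripped across the 64 mm at mid-length; the body below is narrower (132 x 46). The +x end is black for 33 mm and holds one orange middle post; the coloured end holds two corner posts. It starts pointing roughly the same way as the blue tote.
- orange_dark_end (a point): Middle of the outer face of the orange tote's black end: 75 mm along +x from its centre, 35 mm above its underside; same axes as the tote.
- blue_center (a point): Centre, half-way up, of the blue tote with washers: same mould, +x to its black end, 0.6 kg, loose on the bench. Post tops are 10 mm below the rim. A tote put on it with black ends opposite stands on the posts 60 mm above it, its foot inside the rim with 6 mm play each way (bevelled: slides in from about 9 mm off). With black ends together it sinks to 39 mm above.
- green_center (a point): Centre, half-way up, of the green tote with brass bolts: same mould, +x to its black end, 0.6 kg. A bystander, not to be disturbed.
There are look-alikes about, which are no part of the job. There is more than one size of the part that bears orange_center; the job needs the middle-sized.

How it is judged:
By the outcome, as a careful person would: the job done as asked, in the order asked, and still so for the second after the job is handed in, with the robot touching nothing.
It also fails if it takes over 42 s, if anything falls off the work surface, if the arm or the gripper's body presses on something with over 40 N, if the wrist force passes 120 N, or if a joint passes its speed limit or range.

## Working session

There is one attempt and no reset: what is moved stays moved. The work goes in short steps, Python scripts to look and compute and a tool call to move; the robot and the scene stay as the last step left them, time stands still between calls to the robot, and variables do not carry over. Pictures are saved under pics/ and viewed, and the job is handed in when it is done.

Besides the shell and the picture viewer there is one more tool, called after "Call:" by a JSON object that holds its "fn" and its "kwargs", one argument or row to a line. apply_moves: Moves the arm, as the interface text tells. Its arguments: {"type":"object","properties":{"rows":{"type":"array"}},"required":["rows"]}

```bash
mkdir -p pics; ls
python3 - <<'E'
from station import bot
import cv2
s=bot.observe();print(s)
for n in ("scene","side","wrist"):
    p=bot.camera_params(n);print(n,p)
    cv2.imwrite(f"pics/{n}0.png",bot.get_image(n))
E
```

```text
pics
{'time': 0.0, 'joints': array([ 1.17311801,  0.46943104, -0.04861305,  1.5337202 ,  0.02410017,
        1.14100236, -0.08229229]), 'qd': array([-0.00113288,  0.00133506, -0.00132107, -0.00087272, -0.00138092,
        0.00026256,  0.00010517]), 'tau': array([-7.81777544e-04, -5.07981169e+01, -8.08191835e-02, -2.36156452e+01,
       -6.13048207e-02,  3.77566111e-02,  1.73764192e-04]), 'tcp_pos': array([ 243.11770686, -629.03582356,  221.49538946]), 'orientation': array([ 2.02039662,  0.37894224, -2.02127401]), 'wrist_force': array([-0.99343489, -1.34178997, -0.18079479]), 'ft_torque': array([0.01923172, 0.04797851, 0.01598264]), 'opening': 86.86715198534209}
scene {'camera_matrix': array([[418.08043482,   0.        , 314.25588973],
       [  0.        , 418.08043482, 202.01788577],
       [  0.        ,   0.        ,   1.        ]]), 'world_to_cam': array([[ 3.36948618e-01,  9.41515928e-01,  3.65881508e-03,
        -2.04296267e+02],
       [ 5.28288257e-01, -1.85843649e-01, -8.28476708e-01,
        -1.80002319e+02],
       [-7.79344048e-01,  2.81086991e-01, -5.60011569e-01,
      
[... 479 characters left out ...]
 4.64730620e-01, -4.84108559e-01, -7.41393521e-01,
         1.01101047e+03],
       [ 0.00000000e+00,  0.00000000e+00,  0.00000000e+00,
         1.00000000e+00]])}
wrist {'camera_matrix': array([[309.70691629,   0.        , 319.26200816],
       [  0.        , 309.70691629, 198.46086117],
       [  0.        ,   0.        ,   1.        ]]), 'world_to_cam': array([[ 3.61028015e-01, -9.32550326e-01, -2.94308552e-03,
        -6.73428236e+02],
       [-9.03116655e-01, -3.50416264e-01,  2.48170809e-01,
        -3.11014380e+01],
       [-2.32463074e-01, -8.69386649e-02, -9.68711819e-01,
         3.90362705e+02],
       [ 0.00000000e+00,  0.00000000e+00,  0.00000000e+00,
         1.00000000e+00]])}
```

View pics/scene0.png

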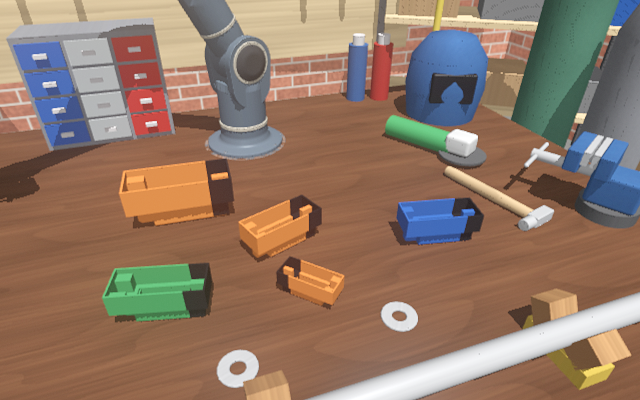

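View pics/side0.png

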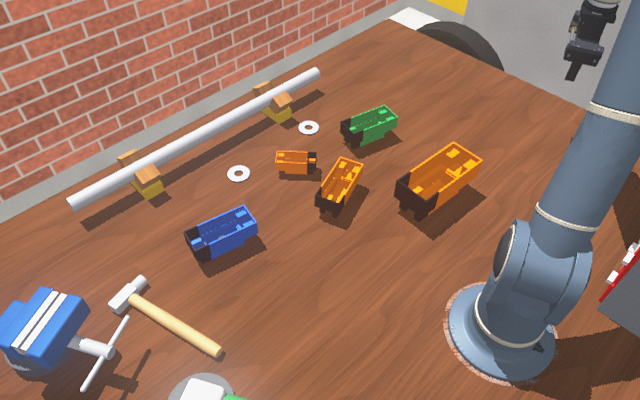

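View pics/wrist0.png

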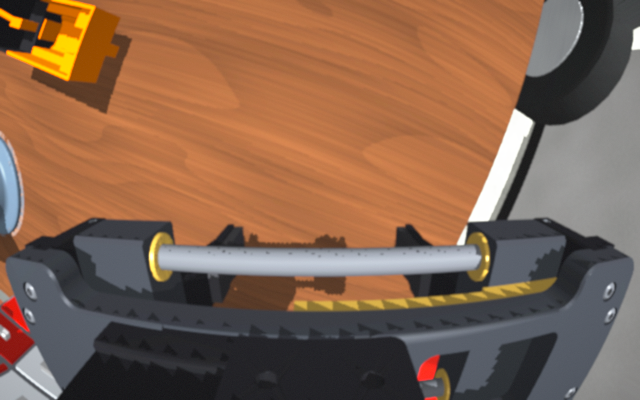

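The middle-sized orange tote is at (280,228) in scene and (340,187) in side. The blue one is at (438,220) in scene and (222,233) in side. I'll enlarge both for corner picking.

Run:
```python
import cv2,numpy as np
s=cv2.imread("pics/scene0.png");d=cv2.imread("pics/side0.png")
def c(im,x,y,w,h,k): return cv2.resize(im[y:y+h,x:x+w],None,fx=k,fy=k,interpolation=cv2.INTER_CUBIC)
cv2.imwrite("pics/z1.png",np.hstack([c(s,230,190,100,75,4),c(s,390,185,100,75,4)]))
cv2.imwrite("pics/z2.png",np.hstack([c(d,290,145,100,75,4),c(d,175,195,100,75,4)]))
```

```text
(no output)
```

View pics/z1.png

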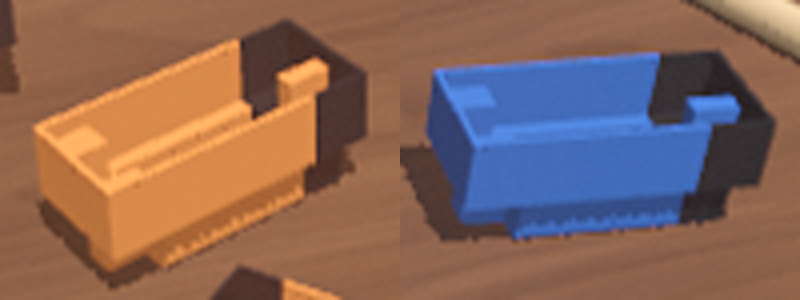

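View pics/z2.png

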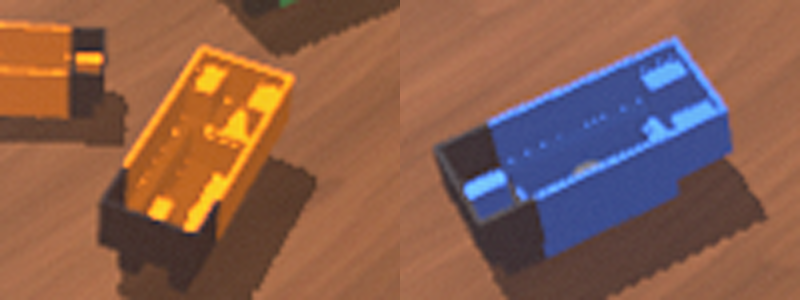

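```bash
cat > h.py <<'E'
import numpy as np,cv2
from station import bot
def ray(name,px,P=None):
    P=P or bot.camera_params(name);K=P["camera_matrix"];T=P["world_to_cam"];R=T[:3,:3];t=T[:3,3]
    px=np.atleast_2d(np.float64(px))
    v=np.c_[(px-[K[0,2],K[1,2]])/K[0,0],np.ones(len(px))]
    if name=="wrist":
        r=np.hypot(v[:,0],v[:,1]);r=np.maximum(r,1e-9)
        v=np.c_[v[:,:2]/r[:,None]*np.sin(r)[:,None],np.cos(r)]
    return -R.T@t, v@R
def plane(name,px,z,P=None):
    o,d=ray(name,px,P); return o+d*((z-o[2])/d[:,2])[:,None]
def report(c):  # c: colouredL,R ; blackL,R
    c=c[:,:2]
    ctr=c.mean(0); ax=(c[2]+c[3]-c[0]-c[1])/2
    print("ctr",ctr.round(1),"yaw",np.degrees(np.arctan2(ax[1],ax[0])).round(1),"L",np.linalg.norm(c[2]-c[0]).round(1),np.linalg.norm(c[3]-c[1]).round(1),"W",np.linalg.norm(c[1]-c[0]).round(1),np.linalg.norm(c[3]-c[2]).round(1))
E
python3 - <<'E'
from h import *
f=lambda l,x,y:np.array(l)/4+[x-.375,y-.375]
A=f([(36,128),(110,190),(286,20),(368,72)],230,190)
B=f([(32,70),(73,150),(322,52),(374,122)],390,185)
C=f([(203,46),(296,74),(103,205),(213,238)],290,145)
D=f([(277,38),(330,108),(37,148),(95,216)],175,195)
# match the corners of D to world
for n,q,k in (("o","scene",A),("o","side",C),("b","scene",B),("b","side",D)):
    print(n,q);w=plane(q,k,70);print(w[:,:2].round(0).tolist());report(w)
E
```

```text
o scene
[[483.0, -106.0], [539.0, -84.0], [433.0, 33.0], [491.0, 56.0]]
ctr [486.5 -25.1] yaw 109.2 L 147.2 148.1 W 60.6 62.2
o side
[[539.0, -88.0], [481.0, -111.0], [486.0, 55.0], [423.0, 28.0]]
ctr [482.1 -28.9] yaw 111.6 L 152.5 150.3 W 63.3 69.2
b scene
[[523.0, 206.0], [589.0, 192.0], [558.0, 354.0], [617.0, 339.0]]
ctr [571.9 272.6] yaw 78.0 L 151.3 150.1 W 67.1 61.0
b side
[[584.0, 193.0], [522.0, 205.0], [613.0, 339.0], [552.0, 343.0]]
ctr [567.6 269.8] yaw 78.2 L 148.8 141.8 W 63.0 60.6
```

```bash
cat >> h.py <<'E'
from scipy.spatial.transform import Rotation as Ro
def Rt(jaw): # tool x down, tool y at world yaw jaw (deg)
    a=np.radians(jaw);y=np.array([np.cos(a),np.sin(a),0]);x=np.array([0,0,-1.]);return np.c_[x,y,np.cross(x,y)]
def jaw():
    R=Ro.from_rotvec(bot.observe()["orientation"]).as_matrix();return R
def plan(p,jawdeg,n,op=1):
    s=bot.observe();R=Ro.from_rotvec(s["orientation"]).as_matrix();p0=s["tcp_pos"];G=Rt(jawdeg)
    w=Ro.from_matrix(R.T@G).as_rotvec()
    print("t",s["time"],"tcp",p0.round(1),"jaw",np.degrees(np.arctan2(R[1,1],R[0,1])).round(2),"xaxis",R[:,0].round(3),"q",s["joints"].round(2),"open",s["opening"].round(1),"F",s["wrist_force"].round(1))
    print("per-row: mm",(np.linalg.norm(p-p0)/n).round(1),"turn/row",(np.degrees(w)/n).round(1))
    for k in range(n):
        Rk=R@Ro.from_rotvec(w*k/n).as_matrix()
        print([op]+(Rk.T@(np.array(p)-p0)/n).round(1).tolist()+(np.degrees(w)/n).round(1).tolist(),end=",")
    print()
E
python3 - <<'E'
from h import *
plan([484.5,-27,250],20,14)
plan([484.5,-27,250],200,18)
print(plane("scene",[(232,165),(230,208),(283,262),(277,288)],[70]))
E
```

```text
Traceback (most recent call last):
  File "h.py", line 25, in plan
    print("t",s["time"],"tcp",p0.round(1),"jaw",np.degrees(np.arctan2(R[1,1],R[0,1])).round(2),"xaxis",R[:,0].round(3),"q",s["joints"].round(2),"open",s["opening"].round(1),"F",s["wrist_force"].round(1))
                                                                                                                                                       ^^^^^^^^^^^^^^^^^^
AttributeError: 'float' object has no attribute 'round'
```

```bash
sed -i 's/s\["opening"\].round(1)/round(float(s["opening"]),1)/' h.py
python3 - <<'E'
from h import *
plan([484.5,-27,250],20,14)
plan([484.5,-27,250],200,18)
print(plane("scene",[(232,165),(230,208),(283,262),(277,288)],0).round())
E
```

```text
t 0.15 tcp [ 243.2 -629.2  221.7] jaw -68.87 xaxis [-0.001  0.001 -1.   ] q [ 1.17  0.47 -0.05  1.53  0.02  1.14 -0.08] open 87.1 F [-0.2  1.   0.1]
per-row: mm 46.4 turn/row [-6.3 -0.   0. ]
[1, -2.0, -33.9, -31.6, -6.3, -0.0, 0.0],[1, -2.0, -30.2, -35.1, -6.3, -0.0, 0.0],[1, -2.0, -26.1, -38.3, -6.3, -0.0, 0.0],[1, -2.0, -21.7, -40.9, -6.3, -0.0, 0.0],[1, -2.0, -17.1, -43.1, -6.3, -0.0, 0.0],[1, -2.0, -12.2, -44.7, -6.3, -0.0, 0.0],[1, -2.0, -7.2, -45.8, -6.3, -0.0, 0.0],[1, -2.0, -2.1, -46.3, -6.3, -0.0, 0.0],[1, -2.0, 3.0, -46.2, -6.3, -0.0, 0.0],[1, -2.0, 8.1, -45.6, -6.3, -0.0, 0.0],[1, -2.0, 13.1, -44.4, -6.3, -0.0, 0.0],[1, -2.0, 18.0, -42.7, -6.3, -0.0, 0.0],[1, -2.0, 22.6, -40.5, -6.3, -0.0, 0.0],[1, -2.0, 26.9, -37.7, -6.3, -0.0, 0.0],
t 0.15 tcp [ 243.2 -629.2  221.7] jaw -68.87 xaxis [-0.001  0.001 -1.   ] q [ 1.17  0.47 -0.05  1.53  0.02  1.14 -0.08] open 87.1 F [-0.2  1.   0.1]
per-row: mm 36.1 turn/row [5.1 0.  0. ]
[1, -1.5, -26.4, -24.6, 5.1, 0.0, 0.0],[1, -1.5, -28.4, -22.1, 5.1, 0.0, 0.0],[1, -1.5, -30.3, -19.5, 5.1, 0.0, 0.0],[1, -1.5, -31.9, -16.8, 5.1, 0.0, 0.0],[1, -1.5, -33.2, -13.9, 5.1, 0.0, 0.0],[1, -1.5, -34.3, -10.9, 5.1, 0.0, 0.0],[1, -1.5, -35.2, -7.9, 5.1, 0.0, 0.0],[1, -1.5, -35.7, -4.7, 5.1, 0.0, 0.0],[1, -1.5, -36.0, -1.6, 5.1, 0.0, 0.0],[1, -1.5, -36.0, 1.6, 5.1, 0.0, 0.0],[1, -1.5, -35.7, 4.8, 5.1, 0.0, 0.0],[1, -1.5, -35.2, 7.9, 5.1, 0.0, 0.0],[1, -1.6, -34.3, 11.0, 5.1, 0.0, 0.0],[1, -1.6, -33.2, 14.0, 5.1, 0.0, 0.0],[1, -1.6, -31.8, 16.9, 5.1, 0.0, 0.0],[1, -1.6, -30.2, 19.6, 5.1, 0.0, 0.0],[1, -1.6, -28.4, 22.2, 5.1, 0.0, 0.0],[1, -1.6, -26.3, 24.6, 5.1, 0.0, 0.0],
[[ 134.  -62.    0.]
 [ 330. -102.    0.]
 [ 542.  -40.    0.]
 [ 603.  -68.    0.]]
```

Call:
{"fn": "apply_moves", "kwargs": {
  "rows": [1,-2,-34,-31.6,-6.3,0,0,1,-2,-30,-35,-6.3,0,0,1,-2,-26,-38,-6.3,0,0,1,-2,-22,-41,-6.3,0,0,1,-2,-17,-43,-6.3,0,0,1,-2,-12,-45,-6.3,0,0,1,-2,-7,-46,-6.3,0,0,1,-2,-2,-46,-6.3,0,0,1,-2,3,-46,-6.3,0,0,1,-2,8,-46,-6.3,0,0,1,-2,13,-44,-6.3,0,0,1,-2,18,-43,-6.3,0,0,1,-2,23,-40,-6.3,0,0,1,-2,27,-38,-6.3,0,0,1,0,0,0,0,0,0]
}}

```text
time: 2.02
tcp_pos: [479.4, -3.7, 248.3]
orientation: [0.92, 1.371, -0.919]
wrist_force: [0.3, -0.3, 0.4]
opening: 87.0
```

Run:
```python
from h import *
plan([484.5,-27,250],20,3)
import pickle
P=bot.camera_params("wrist");im=bot.get_image("wrist");cv2.imwrite("pics/w1.png",im);pickle.dump(P,open("w1.pkl","wb"))
```

```text
t 2.025 tcp [479.4  -3.7 248.3] jaw 22.19 xaxis [-0.002  0.002 -1.   ] q [ 0.53  0.18 -0.69  1.92  0.13  1.09  0.18] open 87.0 F [ 0.3 -0.3  0.4]
per-row: mm 8.0 turn/row [ 0.7 -0.1  0. ]
[1, -0.6, -1.4, 7.8, 0.7, -0.1, 0.0],[1, -0.6, -1.3, 7.8, 0.7, -0.1, 0.0],[1, -0.6, -1.2, 7.9, 0.7, -0.1, 0.0],
```

View pics/w1.png

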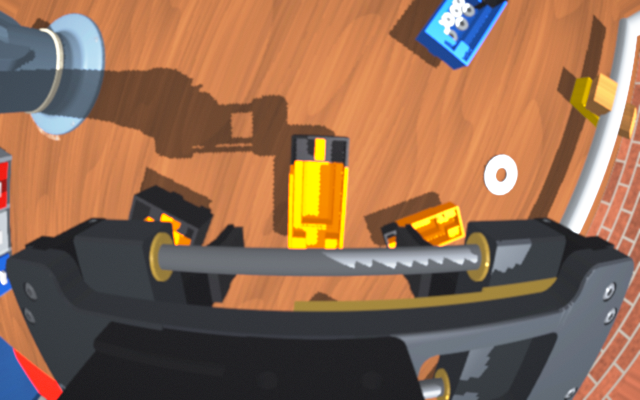

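The wrist view shows the orange tote straight under the gripper. Its black-end rim corners are near (292,136) and (349,137), and a small tote is off to the right at (425,225). I'll measure the rim.

Run:
```python
from h import *
import pickle
P=pickle.load(open("w1.pkl","rb"));im=cv2.imread("pics/w1.png")
cv2.imwrite("pics/z3.png",cv2.resize(im[120:270,240:480],None,fx=3.3,fy=3.3,interpolation=cv2.INTER_CUBIC))
q=[(292,136),(349,137),(289,245),(346,245),(388,228)]
print(plane("wrist",q,70,P).round(1)); print(ray("wrist",q,P)[0])
print(plane("wrist",[(383,228),(392,250),(419,250)],45,P).round(1))
```

```text
[[431.5  33.   70. ]
 [489.8  55.7  70. ]
 [474.1 -87.7  70. ]
 [537.  -61.9  70. ]
 [575.  -23.6  70. ]]
[453.97457237  58.4570851  410.77542444]
[[577.8 -32.1  45. ]
 [602.6 -55.2  45. ]
 [637.9 -42.1  45. ]]
```

View pics/z3.png

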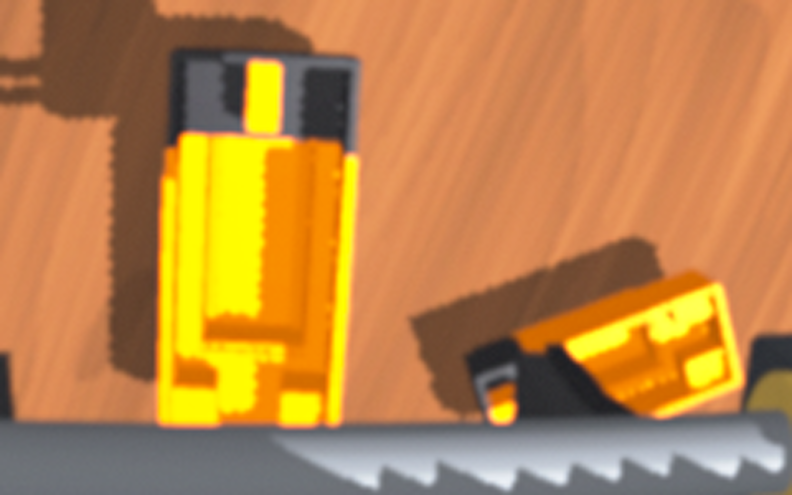

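Run:
```python
from h import *
plan([485.5,-26.3,110],20.5,8)
```

```text
t 2.075 tcp [478.9  -6.1 247.9] jaw 21.96 xaxis [-0.004  0.001 -1.   ] q [ 0.54  0.18 -0.69  1.92  0.13  1.09  0.18] open 86.9 F [-0.  -0.9  1. ]
per-row: mm 17.4 turn/row [ 0.2 -0.   0. ]
[1, 17.2, -0.1, 2.7, 0.2, -0.0, 0.0],[1, 17.2, -0.1, 2.7, 0.2, -0.0, 0.0],[1, 17.2, -0.1, 2.7, 0.2, -0.0, 0.0],[1, 17.2, -0.1, 2.7, 0.2, -0.0, 0.0],[1, 17.2, -0.1, 2.7, 0.2, -0.0, 0.0],[1, 17.2, -0.1, 2.7, 0.2, -0.0, 0.0],[1, 17.2, -0.1, 2.7, 0.2, -0.0, 0.0],[1, 17.2, -0.1, 2.7, 0.2, -0.0, 0.0],
```

Call:
{"fn": "apply_moves", "kwargs": {
  "rows": [1,17,0,3,0.2,0,0,1,17,0,3,0.2,0,0,1,17,0,3,0.2,0,0,1,17,0,3,0.2,0,0,1,17,0,3,0.2,0,0,1,17,0,2,0.2,0,0,1,17,0,2,0.2,0,0,1,0,0,0,0,0,0,1,0,0,0,0,0,0]
}}

```text
time: 3.2
tcp_pos: [476.5, -41.0, 115.2]
orientation: [0.953, 1.36, -0.977]
wrist_force: [-0.4, -0.4, 0.0]
opening: 87.2
```

Run:
```python
from h import *
plan([485.5,-26.3,42],20.5,5)
```

```text
t 3.2 tcp [476.5 -41.  115.2] jaw 18.88 xaxis [-0.019 -0.005 -1.   ] q [ 0.5   0.36 -0.61  2.06  0.28  0.82  0.05] open 87.2 F [-0.4 -0.4  0. ]
per-row: mm 15.0 turn/row [-0.3 -0.   0.2]
[1, 14.6, 2.9, -2.2, -0.3, -0.0, 0.2],[1, 14.6, 2.9, -2.2, -0.3, -0.0, 0.2],[1, 14.6, 2.8, -2.1, -0.3, -0.0, 0.2],[1, 14.6, 2.8, -2.1, -0.3, -0.0, 0.2],[1, 14.6, 2.8, -2.1, -0.3, -0.0, 0.2],
```

Call:
{"fn": "apply_moves", "kwargs": {
  "rows": [1,10,7,-5,-0.8,0,0.5,1,8,5,-4,-0.5,0,0.3,1,0,0,0,0,0,0]
}}

```text
time: 3.58
tcp_pos: [485.8, -27.9, 96.6]
orientation: [0.944, 1.358, -0.947]
wrist_force: [-0.4, 0.2, 0.1]
opening: 86.6
```

Run:
```python
from h import *
plan([485.5,-26.3,42],20.5,5)
```

```text
t 3.575 tcp [485.8 -27.9  96.6] jaw 20.23 xaxis [-0.002 -0.    -1.   ] q [ 0.46  0.39 -0.6   2.07  0.32  0.77  0.02] open 86.6 F [-0.4  0.2  0.1]
per-row: mm 10.9 turn/row [-0.1 -0.   0. ]
[1, 10.9, 0.1, -0.3, -0.1, -0.0, 0.0],[1, 10.9, 0.1, -0.3, -0.1, -0.0, 0.0],[1, 10.9, 0.1, -0.3, -0.1, -0.0, 0.0],[1, 10.9, 0.1, -0.3, -0.1, -0.0, 0.0],[1, 10.9, 0.1, -0.3, -0.1, -0.0, 0.0],
```

Call:
{"fn": "apply_moves", "kwargs": {
  "rows": [1,11,0,-0.5,0,0,0,1,11,0,-0.5,0,0,0,1,11,0,-0.5,0,0,0,1,11,0,0,0,0,0,1,10,0,0,0,0,0,1,0,0,0,0,0,0]
}}

```text
time: 4.32
tcp_pos: [484.7, -26.3, 38.3]
orientation: [0.944, 1.359, -0.947]
wrist_force: [-0.4, 0.4, -0.9]
opening: 87.2
```

Run:
```python
from h import *
plan([485.5,-26.3,42],20.5,1)
im=bot.get_image("scene");cv2.imwrite("pics/s2.png",cv2.resize(im[130:300,130:400],None,fx=2.9,fy=2.9))
```

```text
t 4.325 tcp [484.7 -26.3  38.3] jaw 20.25 xaxis [-0.003 -0.    -1.   ] q [ 0.4   0.48 -0.54  2.11  0.41  0.65 -0.06] open 87.2 F [-0.4  0.4 -0.9]
per-row: mm 3.7 turn/row [-0.2 -0.1  0.2]
[1, -3.7, 0.7, 0.2, -0.2, -0.1, 0.2],
```

View pics/s2.png

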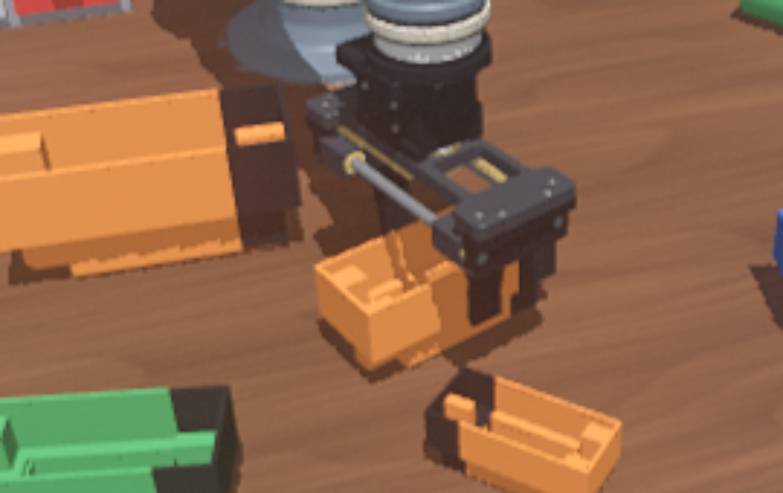

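The gripper straddles the tote at mid-length with both fingers clear and the small tote well away. Closing.

Call:
{"fn": "apply_moves", "kwargs": {
  "rows": [0,-1,0,0,0,0,0,0,0,0,0,0,0,0,0,0,0,0,0,0,0,0,0,0,0,0,0,0,0,0,0,0,0,0,0,0,0,0,0,0,0,0]
}}

```text
time: 5.12
tcp_pos: [485.8, -26.4, 40.8]
orientation: [0.945, 1.356, -0.946]
wrist_force: [0.2, 0.0, -0.4]
opening: 64.0
```

Run:
```python
from h import *
plan([484.7,-26.3,240],20.5,6,0)
```

```text
t 5.125 tcp [485.8 -26.4  40.8] jaw 20.23 xaxis [-0. -0. -1.] q [ 0.41  0.48 -0.54  2.11  0.4   0.66 -0.06] open 64.0 F [ 0.2  0.  -0.4]
per-row: mm 33.2 turn/row [-0.  0.  0.]
[0, -33.2, -0.2, -0.1, -0.0, 0.0, 0.0],[0, -33.2, -0.2, -0.1, -0.0, 0.0, 0.0],[0, -33.2, -0.2, -0.1, -0.0, 0.0, 0.0],[0, -33.2, -0.2, -0.1, -0.0, 0.0, 0.0],[0, -33.2, -0.2, -0.1, -0.0, 0.0, 0.0],[0, -33.2, -0.2, -0.1, -0.0, 0.0, 0.0],
```

Call:
{"fn": "apply_moves", "kwargs": {
  "rows": [0,-15,0,0,0,0,0,0,-25,0,0,0,0,0,0,-30,0,0,0,0,0,0,-30,0,0,0,0,0,0,-30,0,0,0,0,0,0,-30,0,0,0,0,0,0,-15,0,0,0,0,0,0,0,0,0,0,0,0]
}}

```text
time: 6.12
tcp_pos: [484.9, -25.3, 226.1]
orientation: [0.943, 1.355, -0.943]
wrist_force: [0.6, 0.0, -1.8]
opening: 63.6
```

Run:
```python
from h import *
plan([570,272,230],168.2,18,0)
im=bot.get_image("side");cv2.imwrite("pics/s3.png",im)
```

```text
t 6.125 tcp [484.9 -25.3 226.1] jaw 20.36 xaxis [ 0.001 -0.001 -1.   ] q [ 0.56  0.22 -0.68  1.94  0.16  1.04  0.17] open 63.6 F [ 0.6  0.  -1.8]
per-row: mm 17.2 turn/row [-8.2  0.   0. ]
[0, -0.2, 10.2, -13.8, -8.2, 0.0, 0.0],[0, -0.2, 12.1, -12.2, -8.2, 0.0, 0.0],[0, -0.2, 13.7, -10.4, -8.2, 0.0, 0.0],[0, -0.2, 15.0, -8.3, -8.2, 0.0, 0.0],[0, -0.2, 16.1, -6.1, -8.2, 0.0, 0.0],[0, -0.2, 16.8, -3.7, -8.2, 0.0, 0.0],[0, -0.2, 17.1, -1.3, -8.2, 0.0, 0.0],[0, -0.2, 17.1, 1.1, -8.2, 0.0, 0.0],[0, -0.2, 16.8, 3.6, -8.2, 0.0, 0.0],[0, -0.2, 16.1, 5.9, -8.2, 0.0, 0.0],[0, -0.2, 15.1, 8.2, -8.2, 0.0, 0.0],[0, -0.2, 13.8, 10.3, -8.2, 0.0, 0.0],[0, -0.2, 12.2, 12.1, -8.2, 0.0, 0.0],[0, -0.2, 10.3, 13.7, -8.2, 0.0, 0.0],[0, -0.2, 8.2, 15.1, -8.2, 0.0, 0.0],[0, -0.2, 6.0, 16.1, -8.2, 0.0, 0.0],[0, -0.2, 3.6, 16.8, -8.2, 0.0, 0.0],[0, -0.2, 1.2, 17.1, -8.2, 0.0, 0.0],
```

View pics/s3.png

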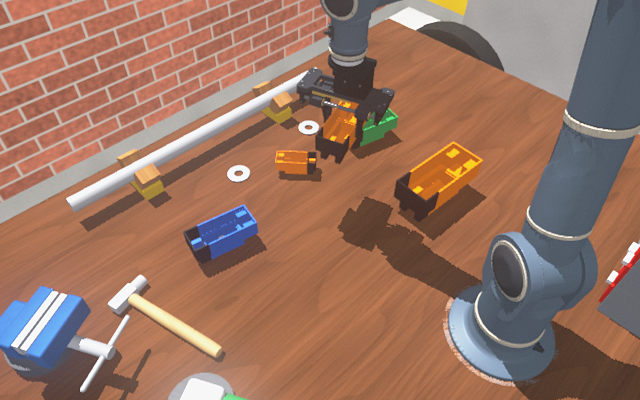

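The tote at (335,140) is lifted and level. Moving over to blue while turning.

Call:
{"fn": "apply_moves", "kwargs": {
  "rows": [0,0,10,-14,-8.2,0,0,0,0,12,-12,-8.2,0,0,0,0,14,-10,-8.2,0,0,0,0,15,-8,-8.2,0,0,0,0,16,-6,-8.2,0,0,0,0,17,-4,-8.2,0,0,0,0,17,-1,-8.2,0,0,0,0,17,1,-8.2,0,0,0,0,17,4,-8.2,0,0,0,0,16,6,-8.2,0,0,0,0,15,8,-8.2,0,0,0,0,14,10,-8.2,0,0,0,0,0,0,0,0,0]
}}

```text
time: 7.8
tcp_pos: [526.0, 175.5, 203.1]
orientation: [-0.434, 1.565, 0.448]
wrist_force: [-0.7, -0.2, -2.1]
opening: 63.6
```

Run:
```python
from h import *
plan([570,272,230],168.2,8,0)
```

```text
t 7.8 tcp [526.  175.5 203.1] jaw 122.07 xaxis [-0.04  -0.002 -0.999] q [ 0.37  0.51 -1.04  1.78  0.45  1.17  1.32] open 63.6 F [-0.7 -0.2 -2.1]
per-row: mm 13.7 turn/row [-5.8 -0.2 -0.2]
[0, -3.6, 7.4, 11.0, -5.8, -0.2, -0.2],[0, -3.6, 6.2, 11.6, -5.8, -0.2, -0.2],[0, -3.6, 5.0, 12.2, -5.8, -0.2, -0.2],[0, -3.6, 3.7, 12.7, -5.8, -0.2, -0.2],[0, -3.5, 2.4, 13.0, -5.8, -0.2, -0.2],[0, -3.5, 1.1, 13.2, -5.8, -0.2, -0.2],[0, -3.5, -0.2, 13.2, -5.8, -0.2, -0.2],[0, -3.4, -1.6, 13.2, -5.8, -0.2, -0.2],
```

Call:
{"fn": "apply_moves", "kwargs": {
  "rows": [0,-5,7,11,-5.8,-0.2,-0.2,0,-5,6,12,-5.8,-0.2,-0.2,0,-5,5,12,-5.8,-0.2,-0.2,0,-5,4,13,-5.8,-0.2,-0.2,0,-5,2,13,-5.8,-0.2,-0.2,0,-5,1,13,-5.8,-0.2,-0.2,0,-4,0,8,-5,-0.2,-0.2,0,0,0,0,0,0,0]
}}

```text
time: 8.8
tcp_pos: [561.6, 245.6, 226.3]
orientation: [-0.971, 1.369, 0.975]
wrist_force: [-0.4, -0.7, -1.8]
opening: 63.8
```

Run:
```python
from h import *
plan([570,272,230],168.2,3,0)
```

```text
t 8.8 tcp [561.6 245.6 226.3] jaw 161.62 xaxis [-0.021 -0.012 -1.   ] q [ 0.28  0.65 -1.16  1.62  0.6   1.31  1.83] open 63.8 F [-0.4 -0.7 -1.8]
per-row: mm 9.3 turn/row [-2.2 -0.3 -0.3]
[0, -1.4, 0.1, 9.2, -2.2, -0.3, -0.3],[0, -1.4, -0.2, 9.2, -2.2, -0.3, -0.3],[0, -1.3, -0.6, 9.2, -2.2, -0.3, -0.3],
```

Call:
{"fn": "apply_moves", "kwargs": {
  "rows": [0,-1.5,0,9,-2.2,-0.4,-0.4,0,-1.5,0,8,-2.2,-0.3,-0.3,0,-1.5,0,5,-1.5,-0.2,-0.2,0,0,0,0,0,0,0]
}}

```text
time: 9.3
tcp_pos: [568.0, 266.0, 229.4]
orientation: [-1.05, 1.308, 1.048]
wrist_force: [-0.1, 0.4, -1.7]
opening: 63.7
```

Run:
```python
from h import *
import pickle
plan([570,272,230],168.2,3,0)
P=bot.camera_params("wrist");im=bot.get_image("wrist");cv2.imwrite("pics/w4.png",im);pickle.dump(P,open("w4.pkl","wb"))
s=bot.get_image("scene");d=bot.get_image("side");cv2.imwrite("pics/s4.png",s);cv2.imwrite("pics/d4.png",d)
cv2.imwrite("pics/z4.png",np.vstack([cv2.resize(s[110:260,370:520],None,fx=2,fy=2),cv2.resize(d[130:280,140:290],None,fx=2,fy=2)]).reshape(2,300,300,3).transpose(1,0,2,3).reshape(300,600,3))
print(plan([570,272,230],168.2,3,0))
```

```text
t 9.3 tcp [568.  266.  229.4] jaw 167.61 xaxis [-0.002 -0.004 -1.   ] q [ 0.25  0.67 -1.18  1.6   0.63  1.31  1.9 ] open 63.7 F [-0.1  0.4 -1.7]
per-row: mm 2.1 turn/row [-0.2 -0.1 -0. ]
[0, -0.2, -0.2, 2.1, -0.2, -0.1, -0.0],[0, -0.2, -0.2, 2.1, -0.2, -0.1, -0.0],[0, -0.2, -0.3, 2.1, -0.2, -0.1, -0.0],
t 9.45 tcp [568.1 265.3 229.2] jaw 167.55 xaxis [-0.002 -0.004 -1.   ] q [ 0.25  0.67 -1.18  1.6   0.63  1.31  1.9 ] open 63.8 F [-0.4  0.3 -1.8]
per-row: mm 2.3 turn/row [-0.2 -0.1 -0. ]
[0, -0.3, -0.1, 2.3, -0.2, -0.1, -0.0],[0, -0.3, -0.2, 2.3, -0.2, -0.1, -0.0],[0, -0.3, -0.2, 2.3, -0.2, -0.1, -0.0],
None
```

View pics/w4.png

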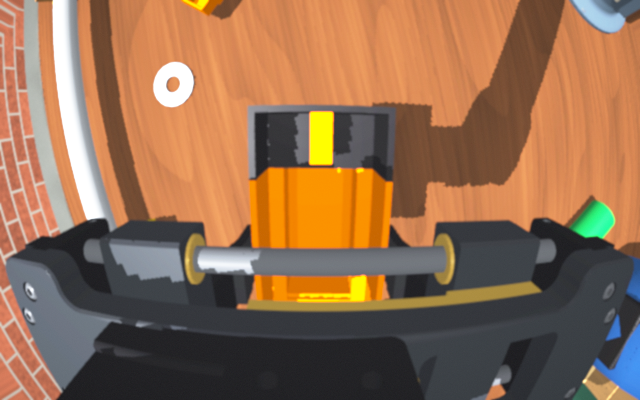

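View pics/z4.png

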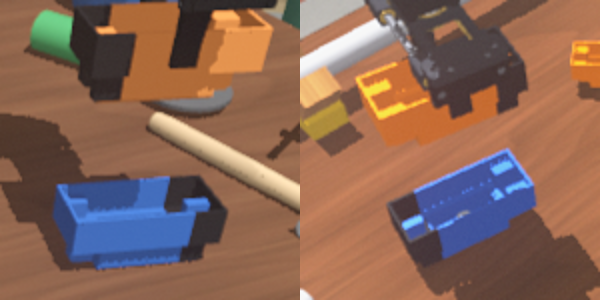

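Run:
```python
from h import *
import pickle
P=pickle.load(open("w4.pkl","rb"))
w=plane("wrist",[(248,106.5),(396,106.5)],258.5,P);print(w.round(1))
m=w.mean(0)[:2];a=np.radians(77.6);u=np.array([np.cos(a),np.sin(a)]);print(np.linalg.norm(w[0]-w[1]),"centre",m+75*u,"tcp 568,266")
d=w[0]-w[1];print(np.degrees(np.arctan2(d[1],d[0])))
```

```text
[[581.7 187.2 258.5]
 [519.1 200.8 258.5]]
64.08776257089502 centre [566.48199755 267.2393519 ] tcp 568,266
-12.248534725729263
```

Run:
```python
from h import *
plan([570.5,271,135],168,6,0)
```

```text
t 9.45 tcp [568.1 265.3 229.2] jaw 167.55 xaxis [-0.002 -0.004 -1.   ] q [ 0.25  0.67 -1.18  1.6   0.63  1.31  1.9 ] open 63.8 F [-0.4  0.3 -1.8]
per-row: mm 15.7 turn/row [-0.1 -0.  -0. ]
[0, 15.7, -0.2, 1.1, -0.1, -0.0, -0.0],[0, 15.7, -0.2, 1.1, -0.1, -0.0, -0.0],[0, 15.7, -0.2, 1.1, -0.1, -0.0, -0.0],[0, 15.7, -0.2, 1.0, -0.1, -0.0, -0.0],[0, 15.7, -0.2, 1.0, -0.1, -0.0, -0.0],[0, 15.7, -0.2, 1.0, -0.1, -0.0, -0.0],
```

Call:
{"fn": "apply_moves", "kwargs": {
  "rows": [0,12,0,1,-0.1,0,0,0,14,0,1,-0.1,0,0,0,14,0,1,-0.1,0,0,0,14,0,1,-0.1,0,0,0,14,0,1,-0.1,0,0,0,8,0,0.5,0,0,0,0,0,0,0,0,0,0]
}}

```text
time: 10.32
tcp_pos: [568.6, 269.3, 145.8]
orientation: [-1.057, 1.309, 1.054]
wrist_force: [0.7, 0.4, -1.5]
opening: 63.9
```

Run:
```python
from h import *
plan([570.5,271,125],168,3,0)
```

```text
t 10.325 tcp [568.6 269.3 145.8] jaw 168.03 xaxis [-0.005 -0.006 -1.   ] q [ 0.21  0.74 -1.12  1.68  0.71  1.19  1.84] open 63.9 F [ 0.7  0.4 -1.5]
per-row: mm 7.0 turn/row [ 0.  -0.1 -0.1]
[0, 6.9, -0.5, 0.7, 0.0, -0.1, -0.1],[0, 6.9, -0.5, 0.7, 0.0, -0.1, -0.1],[0, 6.9, -0.5, 0.7, 0.0, -0.1, -0.1],
```

Call:
{"fn": "apply_moves", "kwargs": {
  "rows": [0,6,-1,1,0,-0.2,-0.2,0,6,-0.5,1,0,-0.1,-0.1,0,4,-0.5,0,0,0,0,0,0,0,0,0,0,0]
}}

```text
time: 10.82
tcp_pos: [571.8, 271.4, 129.8]
orientation: [-1.056, 1.299, 1.051]
wrist_force: [-0.2, -1.3, -1.4]
opening: 63.9
```

Run:
```python
from h import *
plan([570.5,271,125],168,3,0)
s=bot.get_image("scene");d=bot.get_image("side");cv2.imwrite("pics/s5.png",s);cv2.imwrite("pics/d5.png",d)
cv2.imwrite("pics/z5.png",np.hstack([cv2.resize(s[135:255,380:500],None,fx=3.3,fy=3.3),cv2.resize(d[160:280,160:280],None,fx=3.3,fy=3.3)]))
```

```text
t 10.825 tcp [571.8 271.4 129.8] jaw 168.01 xaxis [ 0.003 -0.001 -1.   ] q [ 0.2   0.76 -1.1   1.69  0.74  1.16  1.83] open 63.9 F [-0.2 -1.3 -1.4]
per-row: mm 1.7 turn/row [ 0.  -0.   0.1]
[0, 1.6, 0.4, -0.2, 0.0, -0.0, 0.1],[0, 1.6, 0.4, -0.2, 0.0, -0.0, 0.1],[0, 1.6, 0.4, -0.2, 0.0, -0.0, 0.1],
```

View pics/z5.png

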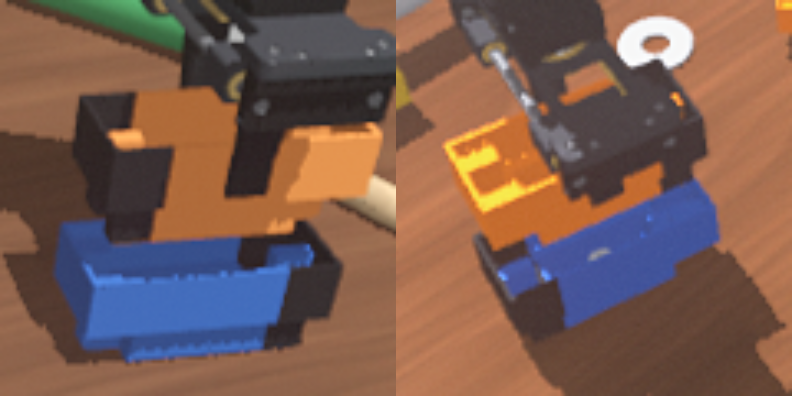

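Run:
```python
from h import *
f=lambda l,x,y:(np.array(l)+.5)/3.3+[x-.5,y-.5]
o=plane("scene",f([(80,97),(381,127)],380,135),159);b=plane("scene",f([(62,224),(342,262)],380,135),70)
print(o.round(1),o.mean(0),np.linalg.norm(o[0]-o[1]));print(b.round(1),b.mean(0),np.linalg.norm(b[0]-b[1]))
o=plane("side",f([(444-396,145),(485-396,212)],160,160),159);print(o.round(1),o.mean(0))
b=plane("side",f([(474-396,237),(717-396,215),(535-396,290)],160,160),70);print(b.round(1))
```

```text
[[527.9 205.5 159. ]
 [612.4 344.2 159. ]] [570.1581692 274.8767882 159.       ] 162.36860985855836
[[525.3 207.2  70. ]
 [614.4 341.6  70. ]] [569.8535567 274.3803342  70.       ] 161.2434801125973
[[618.2 338.6 159. ]
 [554.9 351.6 159. ]] [586.53594756 345.10485752 159.        ]
[[614.  339.3  70. ]
 [515.  211.   70. ]
 [549.6 336.3  70. ]]
```

Both cameras agree within about 4 mm that orange sits over blue: offset (0.3, 0.5) in scene and (3.8, -0.9) in side. I'll shift slightly and lower.

Call:
{"fn": "apply_moves", "kwargs": {
  "rows": [0,6,1,0,0,0,0.2,0,6,0.5,0,0,0,0,0,5,0,0,0,0,0,0,3,0,0,0,0,0,0,0,0,0,0,0,0]
}}

```text
time: 11.55
tcp_pos: [570.3, 271.9, 108.8]
orientation: [-1.054, 1.3, 1.054]
wrist_force: [-1.0, -0.6, -1.1]
opening: 63.9
```

Run:
```python
from h import *
plan([570,271,101],168,3,0)
```

```text
t 11.55 tcp [570.3 271.9 108.8] jaw 168.02 xaxis [ 0.  0. -1.] q [ 0.19  0.78 -1.08  1.71  0.76  1.13  1.81] open 63.9 F [-1.  -0.6 -1.1]
per-row: mm 2.6 turn/row [0. 0. 0.]
[0, 2.6, 0.0, -0.3, 0.0, 0.0, 0.0],[0, 2.6, 0.0, -0.3, 0.0, 0.0, 0.0],[0, 2.6, 0.0, -0.3, 0.0, 0.0, 0.0],
```

The foot is now inside the rim (bottom at about 68) with no contact force.

Call:
{"fn": "apply_moves", "kwargs": {
  "rows": [0,3,0,0,0,0,0,0,2.5,0,0,0,0,0,0,1.5,0,0,0,0,0,0,0,0,0,0,0,0]
}}

```text
time: 12.05
tcp_pos: [570.5, 272.1, 101.6]
orientation: [-1.054, 1.3, 1.054]
wrist_force: [0.7, 0.0, -1.1]
opening: 64.0
```

Run:
```python
from h import *
plan([570,271,101],168,3,0)
```

```text
t 12.05 tcp [570.5 272.1 101.6] jaw 168.01 xaxis [ 0.001  0.001 -1.   ] q [ 0.19  0.79 -1.08  1.71  0.77  1.12  1.8 ] open 64.0 F [ 0.7  0.  -1.1]
per-row: mm 0.4 turn/row [0. 0. 0.]
[0, 0.2, 0.1, -0.4, 0.0, 0.0, 0.0],[0, 0.2, 0.1, -0.4, 0.0, 0.0, 0.0],[0, 0.2, 0.1, -0.4, 0.0, 0.0, 0.0],
```

Call:
{"fn": "apply_moves", "kwargs": {
  "rows": [0,1,0,0,0,0,0,0,0.5,0,0,0,0,0,0,0,0,0,0,0,0]
}}

```text
time: 12.42
tcp_pos: [570.6, 272.2, 100.9]
orientation: [-1.054, 1.3, 1.053]
wrist_force: [0.9, -0.1, -0.4]
opening: 64.1
```

Run:
```python
from h import *
plan([570,271,101],168,1,0)
s=bot.get_image("scene");d=bot.get_image("side")
cv2.imwrite("pics/z6.png",np.hstack([cv2.resize(s[135:255,380:500],None,fx=3.3,fy=3.3),cv2.resize(d[160:280,160:280],None,fx=3.3,fy=3.3)]))
```

```text
t 12.425 tcp [570.6 272.2 100.9] jaw 168.01 xaxis [ 0.001  0.001 -1.   ] q [ 0.19  0.79 -1.08  1.72  0.77  1.12  1.8 ] open 64.1 F [ 0.9 -0.1 -0.4]
per-row: mm 1.3 turn/row [0.  0.  0.1]
[0, -0.1, 0.3, -1.3, 0.0, 0.0, 0.1],
```

View pics/z6.png

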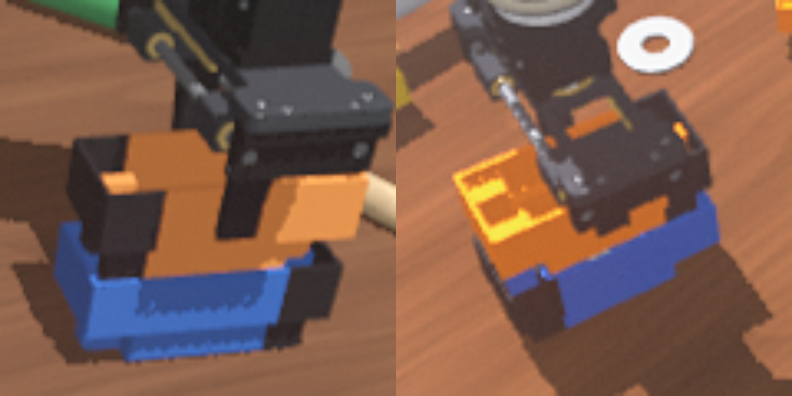

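The force has gone from -1.8 to -0.4 N, so the weight is now mostly taken at the expected height. The picture shows the foot inside the blue rim. One more small nudge to confirm support, then release.

Call:
{"fn": "apply_moves", "kwargs": {
  "rows": [0,0.8,0,0,0,0,0,0,0,0,0,0,0,0]
}}

```text
time: 12.78
tcp_pos: [570.6, 272.3, 100.9]
orientation: [-1.054, 1.3, 1.053]
wrist_force: [0.1, 0.1, -0.2]
opening: 63.9
```

Call:
{"fn": "apply_moves", "kwargs": {
  "rows": [1,0,0,0,0,0,0,1,0,0,0,0,0,0,1,0,0,0,0,0,0,1,0,0,0,0,0,0,1,0,0,0,0,0,0]
}}

```text
time: 13.4
tcp_pos: [571.0, 272.7, 100.5]
orientation: [-1.053, 1.298, 1.053]
wrist_force: [-0.3, -0.3, -0.1]
opening: 86.8
```

Call:
{"fn": "apply_moves", "kwargs": {
  "rows": [1,-8,0,0,0,0,0,1,-12,0,0,0,0,0,1,-15,0,0,0,0,0,1,-20,0,0,0,0,0,1,-25,0,0,0,0,0,1,-25,0,0,0,0,0,1,-25,0,0,0,0,0,1,-25,0,0,0,0,0,1,0,0,0,0,0,0,1,0,0,0,0,0,0]
}}

```text
time: 14.65
tcp_pos: [570.5, 274.1, 270.8]
orientation: [-1.054, 1.29, 1.052]
wrist_force: [-0.1, -0.5, -0.7]
opening: 86.8
```

Run:
```python
from h import *
plan([570,271,230],168,1,0)
s=bot.get_image("scene");d=bot.get_image("side")
cv2.imwrite("pics/s7.png",s)
cv2.imwrite("pics/z7.png",np.hstack([cv2.resize(s[135:255,380:500],None,fx=3.3,fy=3.3),cv2.resize(d[160:280,160:280],None,fx=3.3,fy=3.3)]))
```

```text
t 14.65 tcp [570.5 274.1 270.8] jaw 168.08 xaxis [ 0.009  0.005 -1.   ] q [ 0.25  0.64 -1.2   1.54  0.61  1.37  1.93] open 86.8 F [-0.1 -0.5 -0.7]
per-row: mm 40.9 turn/row [0.1 0.4 0.4]
[0, 40.7, 0.1, -3.4, 0.1, 0.4, 0.4],
```

View pics/z7.png

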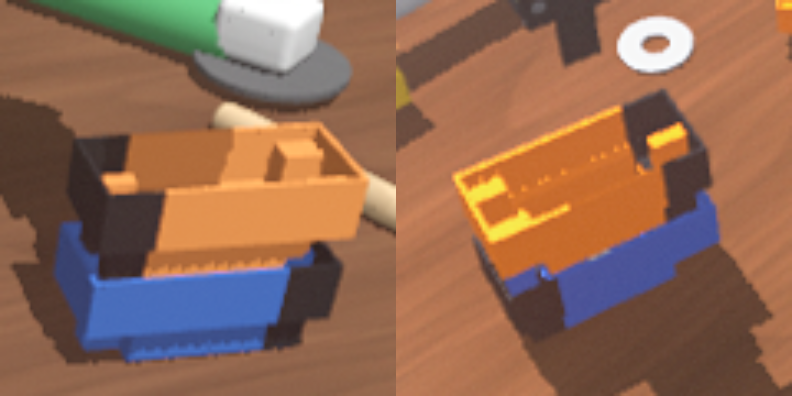

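View pics/s7.png

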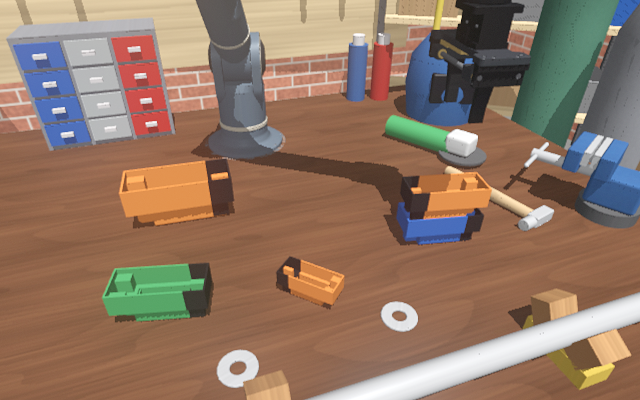

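Orange stands upright on blue. Its rim corners are at (80,140), (320,125) and (368,183) in the scene crop, and the black end is over blue's coloured end. I'll check height and level by two-view triangulation before handing in.

Run:
```python
from h import *
f=lambda l,x,y:(np.array(l)+.5)/3.3+[x-.5,y-.5]
# order: coloured far(x small) , coloured near(x large), black far? 
S=f([(320,125),(368,183),(72,142),(104,196)],380,135)
D=f([(492-396,241),(454-396,177),(709-396,153),(666-396,92)],160,160)
for a,b in zip(S,D):
    o,d=ray("scene",a);p,e=ray("side",b);d=d[0];e=e[0]
    k=np.linalg.lstsq(np.c_[d,-e],p-o,rcond=None)[0];x=o+k[0]*d;y=p+k[1]*e
    print(((x+y)/2).round(1),"gap",np.linalg.norm(x-y).round(1))
report(plane("scene",S,130));report(plane("side",D[[0,1,2,3]],130))
s0=cv2.imread("pics/scene0.png");s7=cv2.imread("pics/s7.png")
def m(im,box,lo,hi):
    x,y,w,h=box;k=cv2.inRange(cv2.cvtColor(im[y:y+h,x:x+w],cv2.COLOR_BGR2HSV),lo,hi);M=cv2.moments(k,True);return M["m00"],M["m10"]/M["m00"]+x,M["m01"]/M["m00"]+y
for im in(s0,s7):print("green",m(im,(90,250,130,80),(45,80,40),(85,255,255)),"blue low",m(im,(390,222,100,30),(100,100,60),(125,255,255)))
```

```text
[557.8 352.6 128.8] gap 2.3
[618.8 338.8 127.6] gap 1.1
[521.6 207.6 125.6] gap 1.7
[582.1 193.6 127.9] gap 0.4
ctr [573.8 271.1] yaw -103.1 L 151.5 149.2 W 64.1 57.8
ctr [567.6 273.8] yaw -104.4 L 148.1 149.2 W 61.7 64.1
green (4347.0, 149.97285484242008, 291.61674718196457) blue low (1238.0, 432.4935379644588, 231.29483037156703)
green (4352.0, 150.02964154411765, 291.61511948529414) blue low (1230.0, 432.4146341463415, 231.24959349593496)
```

```bash
python3 -c "
from station import bot
print(bot.hand_in())"
```

```text
the job is handed in; nothing more can be done
None
```

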